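# Hold the cuvette in the photometer's beam

## Task

Take a reading with the open-beam photometer: first slide its shutter fully open by the tab on the lamp, then lift the one tall cuvette out of the rack, gripping it by its frosted (ribbed) faces only, never touching its clear windows with the fingers. Hold it upright and still in the light path, about midway between lamp and detector and touching neither, so that the beam passes squarely through the lower half of both clear windows, centred from side to side; finish while still holding it there. Leave the two short cuvettes in the rack, and do not disturb the bottle and tape standing near.

Things in the scene. Friction and masses are not known exactly. Their poses are not given: they have to be found in the camera images.
- photometer: Fixed; base plate 80 (x) x 260 (y) x 10 mm; origin: centre of its underside. Beam level along its own y at x = 0, 55 mm up. Grey lamp housing 80 x 64 mm, top 80 mm, centred at y = +92; detector housing, grey with a black top cover, 70 x 64 mm, top 80 mm, at y = -92, its snout reaching y = -48. Shutter blade before the lens at y = 54 to 57, 38 to 82 mm high. Free gap: y = -48 to +54 mm.
- beam_mid (a point): Middle of the light path: on the beam, 55 mm above the photometer's underside, at its x = 0, y = 0; axes as the photometer's.
- shutter (a joint): Shutter slide on top of the lamp housing, m: near 0 closed (blade covers the lens), 0.032 fully open; it moves along the photometer's +x axis (away from the robot), friction about 1.5 N, and stays where it is left.
- shutter_tab (a point): Centre of the top of the shutter's upright tab, which moves with the shutter: black block 14 (photometer x) x 18 (y) x 26 mm; its top is 109 mm and its foot 83 mm above the photometer's underside. Can be pinched from above across its 14 mm.
- rack: Fixed grey rack block 56 (x) x 150 (y) x 26 mm, origin centre of underside, with three slots in a row along its y at -50, 0 and +50 mm, each about 1 mm wider all round than a cuvette, floor 8 mm above the underside.
- cuvette: The tall cuvette, about 45 to 70 g, standing in any of the rack's three slots. 30 mm across the frosted faces (own x), 22 mm across the clear windows (own y), body 80 mm tall (z) plus a 6 mm stopper of 26 x 17.5 mm. Origin: centre of its underside. In the rack its axes are parallel to the rack's.
- frosted_a: Frosted, ribbed face plate of the tall cuvette on its +x side: 19 mm wide, 80 mm tall, outer face at x = +15 mm. (Entry's origin and axes coincide with the cuvette's.)
- frosted_b: The same on the -x side, outer face at x = -15 mm. (Origin and axes as the cuvette's.)
- window_a: Clear window of the tall cuvette on its +y side: 22 mm wide, 80 mm tall, outer face at y = +11 mm; must not be touched by the fingers. (Origin and axes as the cuvette's.)
- window_b: The same on the -y side, outer face at y = -11 mm. (Origin and axes as the cuvette's.)
- cuvette_eye (a point): Point on the tall cuvette's axis 22 mm above its underside, in the middle of the lower half of the windows; the beam should pass here.
- short_cuvette_1: Shorter cuvette, same section, body 50 mm tall plus a 6 mm stopper, in another slot of the rack; to be left. Origin centre of underside.
- short_cuvette_2: A second such short cuvette in the remaining slot; to be left.
- stock_bottle: Bystander: white screw-cap bottle, 44 mm diameter, 90 mm tall, loose; origin centre of underside.
- tape_roll: Bystander: roll of tape lying flat, 98 mm across, 25 mm tall, loose; origin centre of underside.
Mind the look-alikes: they are no part of the job. What is shaped like the cuvette but green or orange is not meant.

How it is judged:
By the outcome, as a careful person would: the job done as asked, in the order asked, and still so for the second after the job is handed in, while the arm keeps its last pose, push and grip.
It also fails if it takes over 45 s, if anything falls off the work surface, if the arm or the gripper's body presses on something with over 40 N, if the wrist force passes 120 N, or if a joint passes its speed limit or range.

## Robot

A 6-joint arm with a two-finger parallel gripper is mounted at the origin on a cart in front of the work surface, level with it; the furniture and walls round the work are solid. World frame = base frame: x ahead of the robot, y to its left, z up, the work surface at z = 0. Lengths are in m, angles in rad, forces in N, time in s.
With the tool pointing down it reaches from about 0.3 to 0.825 m from the base axis. Payload 5.4 kg.
Tool frame: the origin (TCP) lies at the very end of the fingers, on their centre line; the grasp point (between the pads) lies 19 mm behind it; z points along the fingers, x is the direction in which the jaws open and shut, and the axes are right-handed (so a half turn about z gives the same grasp; the last joint's range is limited). The gripper opens to 92 mm and grips with 3 to 60 N. Pads are 20 mm wide; open, the fingers measure 128 mm over their backs; the gripper's body (75 mm by 189 mm) begins 69 mm behind the grasp point.
Start: joints at [-1.339, 0.158, 1.597, -0, 1.386, -0.21], TCP at [0.246, -0.52, 0.215] pointing down, gripper open.
Joint ranges: [-2.91, 2.91], [-0.94, 2.29], [0.18, 2.7], [-1.29, 4.43], [0.17, 2.64], [-3, 3]. Speed limits (rad/s): [2.57, 2.57, 3.14, 3.14, 3.14, 3.14].

## Interface

Orientations are given as a rotation vector (axis times angle).
In Python, from workcell import bot gives the robot as it stands. Calls block until the motion is done:
- bot.goto(position, orientation): joint-space move of the TCP to a pose.
- bot.line_to(position, rot=None, max_speed=0.15): straight line of the TCP; rot=None keeps the orientation; max_speed is the mean speed in m/s.
- bot.set_joints(angles): joint-space move.
- bot.set_gripper(opening, newtons=None): opening from 0.0 (shut) to 1.0 (fully open); newtons is the grip in N (None keeps the last); returns when the fingers have stopped.
- bot.hold(seconds).
- bot.inverse_kinematics(position, orientation): joint angles nearest the present ones, or None.
- bot.read_camera(name): name is "scene" or "top" or "wrist"; returns a dict with "pixels" (384x512x3 uint8, blue, green, red), "fx", "fy", "cx", "cy" (pixels), "R" (3x3) and "t" (3): a world point X has camera coordinates R X + t. Camera axes: x right, y down, z forward; pixel columns grow to the right and rows downward; lengths in m; the calibration is good to about 2 mm. A picture is of the moment at which its call begins. There is no depth.
A pose or a line that the arm cannot do raises bot.MotionError and nothing moves.
- bot.job_done(): hands the job in, once; it reports no verdict.
Readings, each from a call of its own:
- bot.current_clock(): time.
- bot.current_joints(): joint angles.
- bot.current_joint_vel(): joint speeds.
- bot.current_effort(): joint torques, N m.
- bot.current_ee_pos(): TCP position.
- bot.current_tool_rot(): TCP orientation.
- bot.current_contact_force(): force on the tool from outside, world axes, zero at the start.
- bot.current_ft_torque(): the same for the moment, N m.
- bot.current_opening(): opening from 0.0 (shut) to 1.0 (fully open).
Only numpy, scipy, OpenCV 4.12 (cv2) and the standard library are available. Lean on these libraries where they do the work, as an engineer would, in place of code of your own. Each camera call takes 0.05 s, during which the arm holds its last target.

## Working session

There is one attempt and no reset: what is moved stays moved. The work goes in short steps, each a Python script; the robot and the scene stay as the last script left them, time stands still between calls to the robot, and variables do not carry over. Pictures are saved under pics/ and viewed, and the job is handed in when it is done.

```bash
mkdir -p pics; python3 - <<'E'
from workcell import bot
import cv2,pickle
d={}
for n in("scene","top","wrist"):
    c=bot.read_camera(n); d[n]=c; cv2.imwrite(f"pics/{n}0.png",c["pixels"])
    print(n,c["fx"],c["cx"],c["cy"],c["R"],c["t"])
pickle.dump(d,open("c0.pkl","wb"))
print(bot.current_tool_rot(),bot.current_clock())
E
```

```text
scene 460.86252943254425 253.33543615101212 191.88292674711343 [[ 0.59923232 -0.80052584 -0.00888813]
 [-0.42142549 -0.30597902 -0.8536846 ]
 [ 0.680677    0.51530109 -0.52071452]] [-0.33419871  0.29653748  1.13493806]
top 382.02866477933236 259.1658684675086 193.56187631305312 [[ 0.02632313 -0.99944374 -0.02047697]
 [-0.99331754 -0.02384818 -0.1129227 ]
 [ 0.11237154  0.02331261 -0.99339275]] [-0.04344496  0.51817261  1.09402547]
wrist 291.0328606784834 256.63131270609057 197.4492424252433 [[ 0.42700373 -0.90424879 -0.00139059]
 [-0.87007814 -0.41128548  0.27167681]
 [-0.24623536 -0.11479709 -0.96238754]] [-0.57408854 -0.03068496  0.39187373]
[-2.65336860e+00  1.68016103e+00  1.59482575e-03] 0.15
```

View pics/scene0.png

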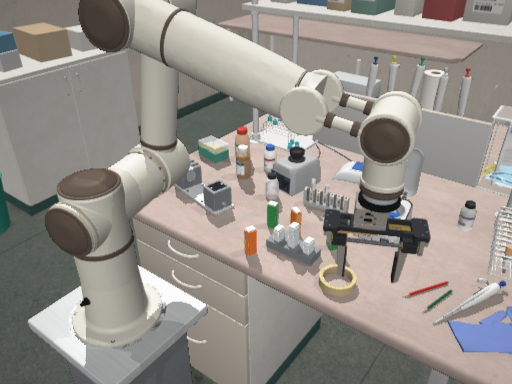

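View pics/top0.png

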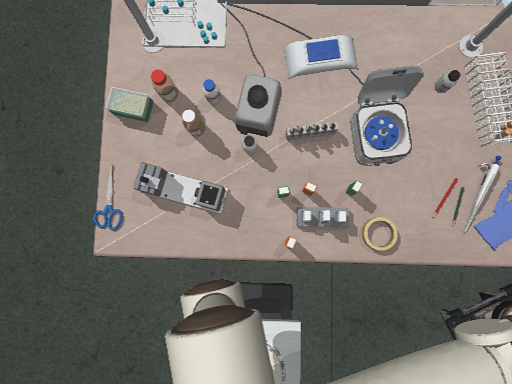

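View pics/wrist0.png

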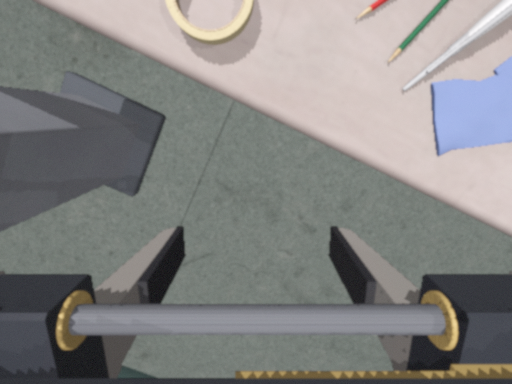

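The top view shows the rack at about (324,217) and the photometer at about (182,188), with its lamp end at (148,178) and its black detector top at (210,194). I'll enlarge both.

```bash
python3 - <<'E'
import cv2
t=cv2.imread("pics/top0.png"); s=cv2.imread("pics/scene0.png")
cv2.imwrite("pics/t_ph.png",cv2.resize(t[150:230,120:240],None,fx=6,fy=6,interpolation=cv2.INTER_CUBIC))
cv2.imwrite("pics/t_rk.png",cv2.resize(t[170:260,270:370],None,fx=6,fy=6,interpolation=cv2.INTER_CUBIC))
cv2.imwrite("pics/s_both.png",cv2.resize(s[150:300,165:365],None,fx=4,fy=4,interpolation=cv2.INTER_CUBIC))
E
```

```text
(no output)
```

View pics/t_ph.png

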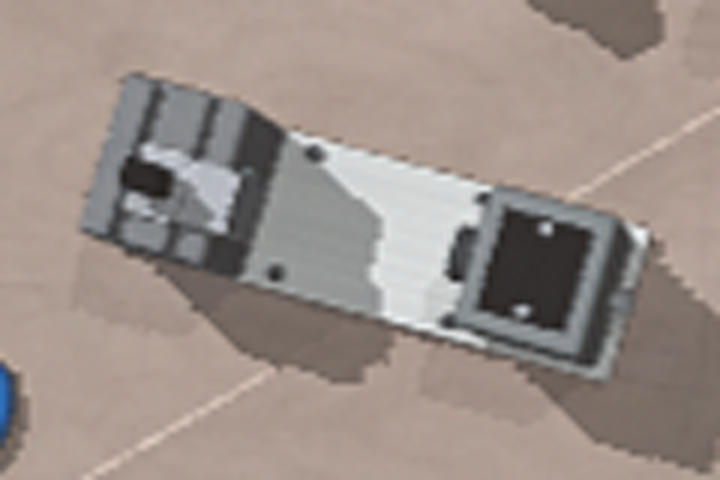

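View pics/t_rk.png

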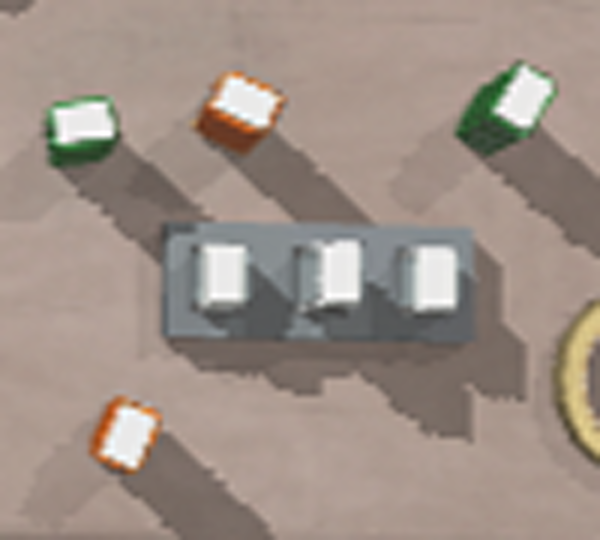

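View pics/s_both.png

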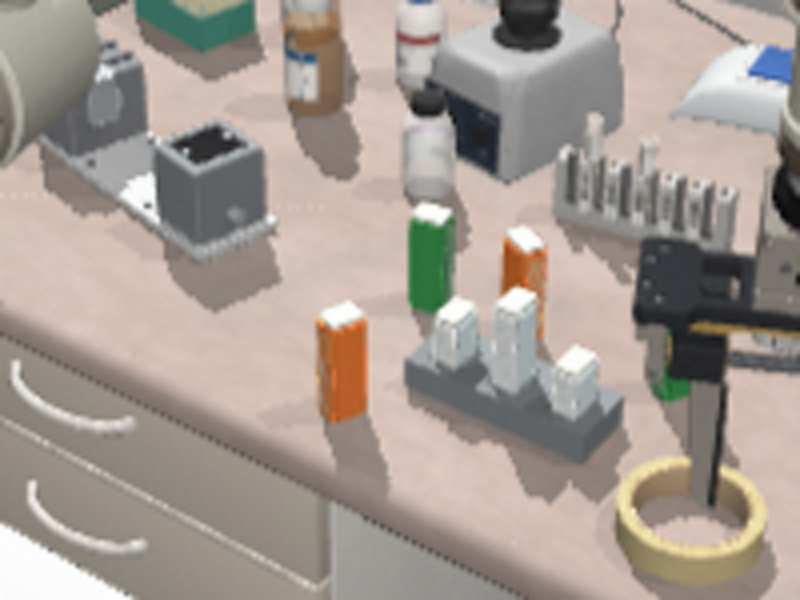

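The middle cuvette, at scene (517,340) in the zoom, is the tall one. The tab sits at about (145,179) in the top view. I'll compute coarse positions first, then refine from the wrist camera.

```bash
cat > h.py <<'E'
import numpy as np, cv2, pickle
from scipy.spatial.transform import Rotation as Ro
def ray(c,u,v,z):
    o=-c["R"].T@c["t"]; d=c["R"].T@np.array([(u-c["cx"])/c["fx"],(v-c["cy"])/c["fy"],1])
    return o+d*(z-o[2])/d[2]
def proj(c,X):
    p=c["R"]@np.asarray(X)+c["t"]; return np.array([c["fx"]*p[0]/p[2]+c["cx"],c["fy"]*p[1]/p[2]+c["cy"]])
def two(c1,p1,c2,p2):
    A=[];b=[]
    for c,p in((c1,p1),(c2,p2)):
        o=-c["R"].T@c["t"]; d=ray(c,*p,0)-o; d/=np.linalg.norm(d); P=np.eye(3)-np.outer(d,d); A.append(P); b.append(P@o)
    return np.linalg.lstsq(np.vstack(A),np.hstack(b),rcond=None)[0]
def down(yaw): # tool z down, tool x (jaw) at angle yaw in world xy
    x=np.array([np.cos(yaw),np.sin(yaw),0]); z=np.array([0,0,-1.]); y=np.cross(z,x)
    return Ro.from_matrix(np.c_[x,y,z]).as_rotvec()
E
python3 - <<'E'
from h import *
d=pickle.load(open("c0.pkl","rb")); t=d["top"]
# zoom -> original
f=lambda x,y,ox,oy,s:((x+.5)/s-.5+ox,(y+.5)/s-.5+oy)
for n,x,y,z in [("rackTL",163,222,.026),("rackTR",472,228,.026),("rackBR",472,340,.026),("rackBL",165,338,.026)]:
    print(n,ray(t,*f(x,y,270,170,6),z))
for n,x,y,z in [("c1",224,274,.064),("c2",340,271,.094),("c3",436,278,.064)]:
    print(n,ray(t,*f(x,y,270,170,6),z))
for n,x,y,z in [("tab",148,177,.109),("coverTL",506,207,.08),("coverTR",596,231,.08),("coverBR",570,330,.08),("coverBL",480,300,.08),("lampTL",130,72,.08),("lampBL",82,232,.08),("baseBR",606,378,.01),("baseTR",650,232,.01),("screw1",316,152,.01),("screw2",276,272,.01)]:
    print(n,ray(t,*f(x,y,120,150,6),z))
w=d["wrist"]; o=-w["R"].T@w["t"]
T=Ro.from_rotvec([-2.6533686,1.68016103,.00159482]).as_matrix()
print("cam in tool",T.T@(o-[.246,-.52,.215]), "axes", (w["R"]@T).round(3))
E
```

```text
rackTL [ 0.4836921  -0.14143632  0.026     ]
rackTR [ 0.48447362 -0.29158627  0.026     ]
rackBR [ 0.43011105 -0.29159274  0.026     ]
rackBL [ 0.42725724 -0.14326581  0.026     ]
c1 [ 0.456802  -0.1675506  0.064    ]
c2 [ 0.45772903 -0.21729762  0.094     ]
c3 [ 0.45742322 -0.26679262  0.064     ]
tab [0.54260035 0.28562527 0.109     ]
coverTL [0.53648365 0.12497358 0.08      ]
coverTR [0.52612054 0.08213208 0.08      ]
coverBR [0.47924938 0.09251802 0.08      ]
coverBL [0.49228891 0.13530389 0.08      ]
lampTL [0.59694913 0.3068633  0.08      ]
lampBL [0.51988834 0.32492968 0.08      ]
baseBR [0.46148022 0.08346463 0.01      ]
baseTR [0.53501829 0.06418608 0.01      ]
screw1 [0.57159303 0.2340242  0.01      ]
screw2 [0.51040029 0.25096941 0.01      ]
cam in tool [-0.00081602 -0.07658085 -0.16964827] axes [[ 1.     0.001 -0.   ]
 [-0.001  0.962 -0.272]
 [-0.     0.272  0.962]]
```

```bash
python3 - <<'E'
from h import *
from workcell import bot
for n,p,y in(("rack",(.456,-.217,.25),0),("rack",(.456,-.217,.25),np.pi),("ph",(.53,.197,.26),-.236),("ph",(.53,.197,.26),np.pi-.236)):
    print(n,y,np.round(bot.inverse_kinematics(p,down(y)),2))
bot.goto((.456,-.217,.25),down(0)); print(bot.current_clock())
c=bot.read_camera("wrist"); pickle.dump(c,open("wr.pkl","wb")); cv2.imwrite("pics/wr1.png",c["pixels"])
E
```

```text
rack 0 [-0.68 -0.05  1.74 -0.    1.45 -0.68]
rack 3.141592653589793 [-0.68 -0.05  1.74  0.    1.45  2.46]
ph -0.236 [ 0.14  0.11  1.56 -0.    1.47  0.38]
ph 2.9055926535897934 [ 0.14  0.11  1.56 -0.    1.47 -2.76]
1.5333
```

View pics/wr1.png

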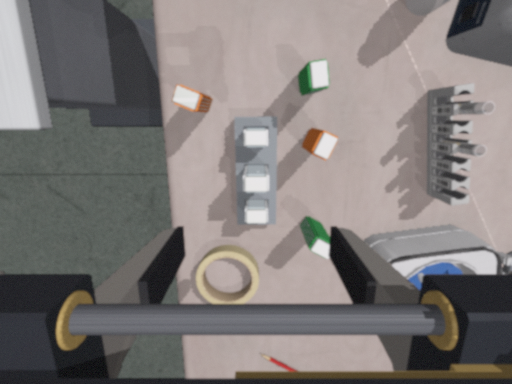

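The rack is at (256,170). The stoppers are at about (256,137), (256,180) and (256,212), with the tall one in the middle. Next I'll measure these and go look at the photometer.

```bash
python3 - <<'E'
from h import *
from workcell import bot
c=pickle.load(open("wr.pkl","rb")); t=pickle.load(open("c0.pkl","rb"))["top"]
def blobs(c,roi,zs,thr):
    x0,y0,x1,y1=roi; im=c["pixels"][y0:y1,x0:x1]
    m=(im.min(2)>thr).astype(np.uint8)
    n,l,s,ce=cv2.connectedComponentsWithStats(m)
    for i in range(1,n):
        if s[i,4]>20:
            u=ce[i]+[x0,y0]; print(s[i],u.round(1),[ray(c,*u,z)[:2].round(4) for z in zs])
blobs(c,(236,115,280,228),(.064,.094),225); print()
blobs(t,(296,205,352,230),(.064,.094),215)
cv2.imwrite("pics/wr1z.png",cv2.resize(c["pixels"][110:230,215:305],None,fx=5,fy=5,interpolation=cv2.INTER_CUBIC))
bot.goto((.53,.197,.26),down(-.236)); print(bot.current_clock())
c=bot.read_camera("wrist"); pickle.dump(c,open("wp.pkl","wb")); cv2.imwrite("pics/wp1.png",c["pixels"])
E
```

```text
[ 11  17  19  12 226] [256.  137.5] [array([ 0.4548, -0.1671]), array([ 0.4549, -0.1649])]
[ 11  63  20  12 228] [256.1 183.5] [array([ 0.4547, -0.2239]), array([ 0.4548, -0.2169])]
[ 12  97  17  10 155] [256.2 216.1] [array([ 0.4548, -0.2673]), array([ 0.4549, -0.2567])]

[28  5  6 10 57] [326.5 214.7] [array([ 0.4596, -0.2227]), array([ 0.4578, -0.2181])]
[ 8  6  7  9 47] [307.  214.8] [array([ 0.458 , -0.1678]), array([ 0.4562, -0.1647])]
[44  6  6 10 58] [342.4 215.7] [array([ 0.4582, -0.2673]), array([ 0.4564, -0.2614])]
3.1333
```

View pics/wr1z.png

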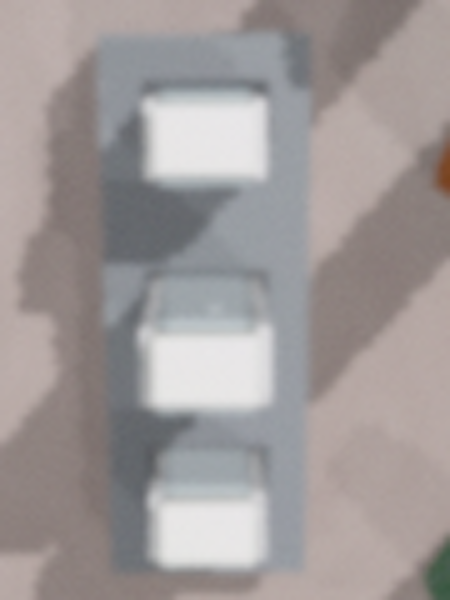

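View pics/wp1.png

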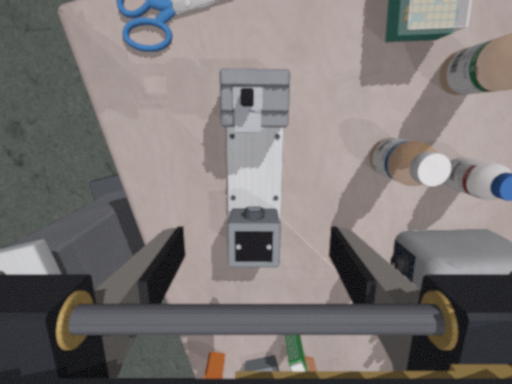

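The photometer is upright in view: lamp top at about (255,97), tab at (247,97), detector cover at (254,247). The four base screws are near (233,136), (277,136), (233,198) and (277,198).

```bash
python3 - <<'E'
from h import *
c=pickle.load(open("wp.pkl","rb"))
cv2.imwrite("pics/wp1z.png",cv2.resize(c["pixels"][60:280,200:310],None,fx=4,fy=4,interpolation=cv2.INTER_CUBIC)[:600])
cv2.imwrite("pics/wp1y.png",cv2.resize(c["pixels"][180:280,200:310],None,fx=5,fy=5,interpolation=cv2.INTER_CUBIC))
E
```

```text
(no output)
```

View pics/wp1z.png

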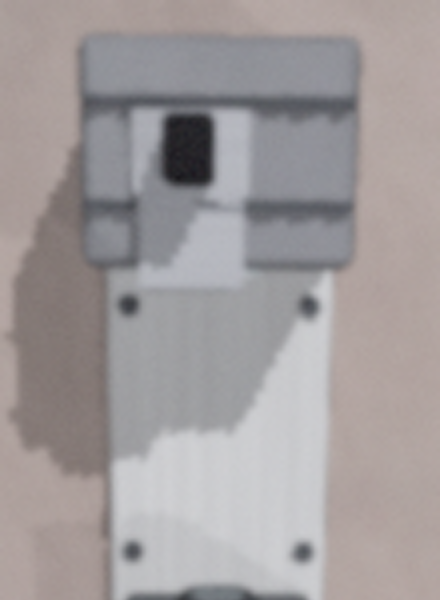

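View pics/wp1y.png

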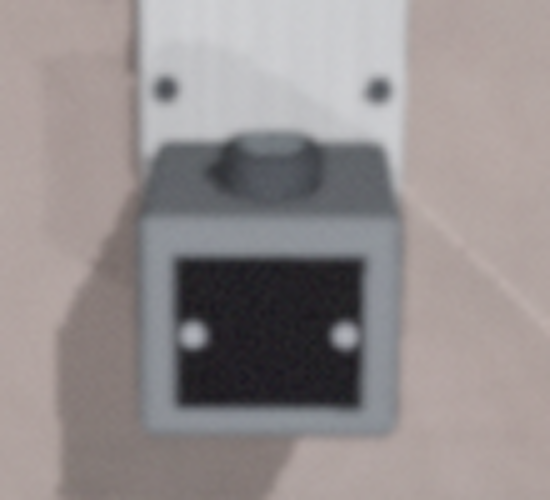

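```bash
python3 - <<'E'
from h import *
c=pickle.load(open("wp.pkl","rb")); t=pickle.load(open("c0.pkl","rb"))["top"]
f=lambda x,y,ox,oy,s:((x+.5)/s-.5+ox,(y+.5)/s-.5+oy)
P=[]  # local, world
def add(loc,x,y,z,o):
    X=ray(c,*f(x,y,*o),z); 
    P.append((loc,X[:2]))
A=(200,60,4);B=(200,180,5)
add((-40,124),82,35,.08,A);add((40,124),359,37,.08,A);add((40,60),355,269,.08,A);add((-40,60),83,267,.08,A)
add((-35,-60),139,214,.08,B);add((35,-60),402,213,.08,B);add((-35,-124),142,434,.08,B);add((35,-124),399,434,.08,B)
L=np.array([p[0] for p in P])/1e3;W=np.array([p[1] for p in P])
lm=L.mean(0);wm=W.mean(0);U,S,V=np.linalg.svd((L-lm).T@(W-wm));R=(U@V).T
if np.linalg.det(R)<0: print("refl")
yaw=np.arctan2(R[1,0],R[0,0]);ctr=wm-R@lm
print("yaw",yaw,"ctr",ctr);print((1e3*(W-(L@R.T+ctr))@R).round(1))
for n,x,y,z,o in(("tab",189,149,.109,A),("s1",129,305,.01,A),("s2",308,306,.01,A),("s3",132,551,.01,A),("s4",303,551,.01,A),("covc",270,332,.08,B),("basel",107,400,.01,A),("baser",328,400,.01,A)):
    X=ray(c,*f(x,y,*o),z)[:2];print(n,X.round(4),(1e3*R.T@(X-ctr)).round(1))
print("top-view, same frame:")
for n,x,y,z in [("tab",148,177,.109),("coverTL",506,207,.08),("coverTR",596,231,.08),("coverBR",570,330,.08),("coverBL",480,300,.08),("lampTL",130,72,.08),("lampBL",82,232,.08),("s2",316,152,.01),("s1",276,272,.01)]:
    X=ray(t,*f(x,y,120,150,6),z)[:2];print(n,(1e3*R.T@(X-ctr)).round(1))
E
```

```text
yaw -0.24513017126751546 ctr [0.52802693 0.20047358]
[[ 1.6 -1.4]
 [-1.3 -1.4]
 [-0.1 -0.2]
 [ 0.2 -0.2]
 [ 1.  -0. ]
 [-1.5  0.7]
 [ 0.6  1. ]
 [-0.4  1.5]]
tab [0.5426 0.2907] [-7.8 91.1]
s1 [0.5074 0.2512] [-32.3  44.2]
s2 [0.569  0.2359] [31.1 44.3]
s3 [0.4851 0.1634] [-32.6 -46.4]
s4 [0.5475 0.1482] [ 31.6 -46. ]
covc [0.5053 0.1105] [ -0.2 -92.8]
basel [0.4909 0.2204] [-40.8  10.4]
baser [0.5688 0.2016] [39.3 11. ]
top-view, same frame:
tab [-6.5 86.1]
coverTL [ 26.5 -71.2]
coverTR [  26.9 -115.3]
coverBR [ -21.1 -116.6]
coverBL [-18.9 -71.9]
lampTL [ 41.  119.9]
lampBL [-38.1 118.8]
s2 [34.1 43.1]
s1 [-29.4  44.7]
```

The estimates agree to about 2–3 mm. Next I'll pinch the tab and slide it.

```bash
cat >> h.py <<'E'
YAW=-.243; CTR=np.array([.5282,.2003])
XH=np.array([np.cos(YAW),np.sin(YAW)]);YH=np.array([-np.sin(YAW),np.cos(YAW)])
def ph(x,y,z): return np.r_[CTR+XH*x+YH*y,z]
E
python3 - <<'E'
from h import *
from workcell import bot
bot.set_gripper(.45,12)
r=down(YAW)
bot.goto(ph(-.007,.090,.16),r)
bot.line_to(ph(-.007,.090,.091),max_speed=.1)
print(bot.current_contact_force().round(2) if hasattr(bot.current_contact_force(),'round') else bot.current_contact_force())
bot.set_gripper(0,12); print("open",bot.current_opening()*92, bot.current_contact_force(),bot.current_clock())
c=bot.read_camera("wrist"); cv2.imwrite("pics/tab1.png",c["pixels"])
E
```

```text
[0.3  0.47 1.44]
open 13.49518247801739 [-1.09779784 -0.32824826  1.07670281] 6.0167
```

View pics/tab1.png

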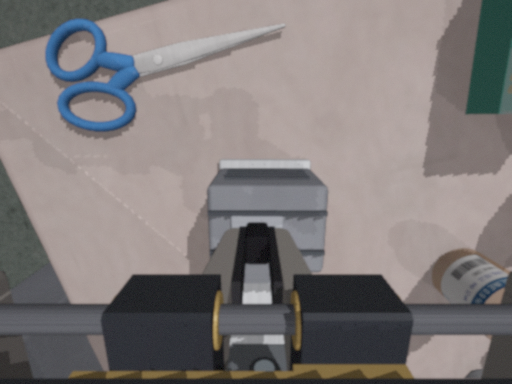

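The fingers hold the tab at (258,243), closed to 13.5 mm, which fits the 14 mm block. Now the slide.

```bash
python3 - <<'E'
from h import *
from workcell import bot
for dx in (.015,.028,.031,.0335,.036):
    bot.line_to(ph(-.007+dx,.090,.091),max_speed=.04)
    F=np.array(bot.current_contact_force()); p=np.array(bot.current_ee_pos())
    print(dx,(F[:2]@XH).round(2),((p[:2]-CTR)@XH).round(4),bot.current_opening()*92)
    if F[:2]@XH<-9: break
print(bot.current_clock())
E
```

```text
0.015 1.28 0.0092 13.983763774928445
0.028 -12.21 0.017 13.737576188212687
7.0667
```

```bash
python3 - <<'E'
from h import *
from workcell import bot
print(bot.current_contact_force(),bot.current_ee_pos(),bot.current_ft_torque(), bot.current_effort())
for n in("scene","top","wrist"):
    c=bot.read_camera(n); cv2.imwrite(f"pics/{n}2.png",c["pixels"])
    if n=="top": cv2.imwrite("pics/top2z.png",cv2.resize(c["pixels"][140:240,110:240],None,fx=6,fy=6,interpolation=cv2.INTER_CUBIC))
    if n=="scene": cv2.imwrite("pics/scene2z.png",cv2.resize(c["pixels"][120:240,150:270],None,fx=5,fy=5,interpolation=cv2.INTER_CUBIC))
E
```

```text
[-12.0572946    2.12633357  13.03971794] [0.56637329 0.28367096 0.09110566] [ 0.25452148  2.23568539 -0.05069205] [-4.49252531e+00 -4.07742476e+01 -3.06114006e+01 -1.33597847e+00
 -3.76712143e+00 -2.28361721e-02]
```

View pics/top2z.png

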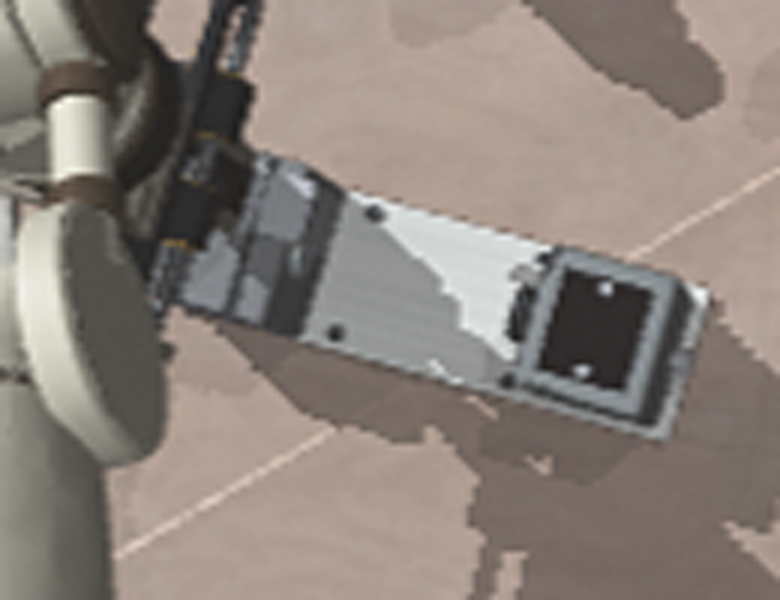

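View pics/wrist2.png

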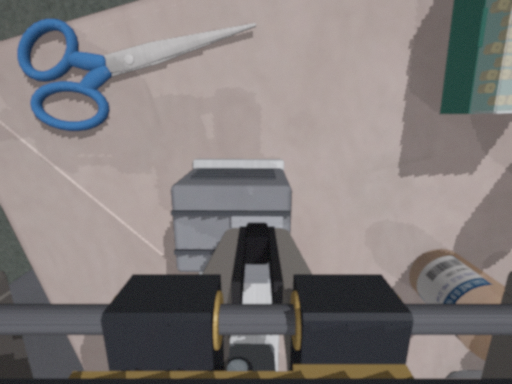

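View pics/scene2z.png

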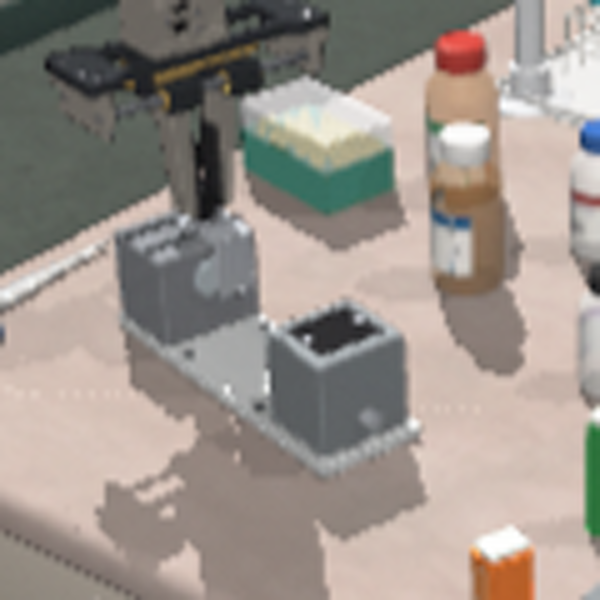

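The blade has moved about 24 mm, but in the scene zoom the lens at (208,275) still looks partly covered. The force has risen to about 12 N. I'll release the tab and check before pushing harder.

```bash
python3 - <<'E'
from h import *
from workcell import bot
print(bot.current_joints())
bot.set_gripper(.3,12)
p=np.array(bot.current_ee_pos());print("released",bot.current_contact_force(),((p[:2]-CTR)@XH).round(4),((p[:2]-CTR)@YH).round(4),p[2],bot.current_opening()*92)
c=bot.read_camera("wrist"); cv2.imwrite("pics/w3.png",cv2.resize(c["pixels"][140:384,140:380],None,fx=2.4,fy=2.4,interpolation=cv2.INTER_CUBIC))
c=bot.read_camera("scene"); cv2.imwrite("pics/s3.png",cv2.resize(c["pixels"][160:220,165:225],None,fx=9,fy=9,interpolation=cv2.INTER_CUBIC)); print(bot.current_clock())
E
```

```text
[0.27239315 0.42674554 1.52203935 0.00295431 1.20097802 0.5134846 ]
released [-0.26880278  1.19579668  0.05491933] 0.021 0.0898 0.09057097239385495 27.413786586677585
7.7167
```

View pics/w3.png

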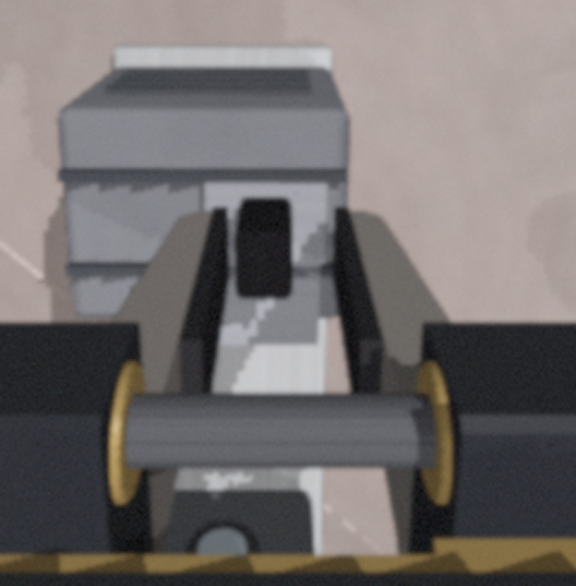

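View pics/s3.png

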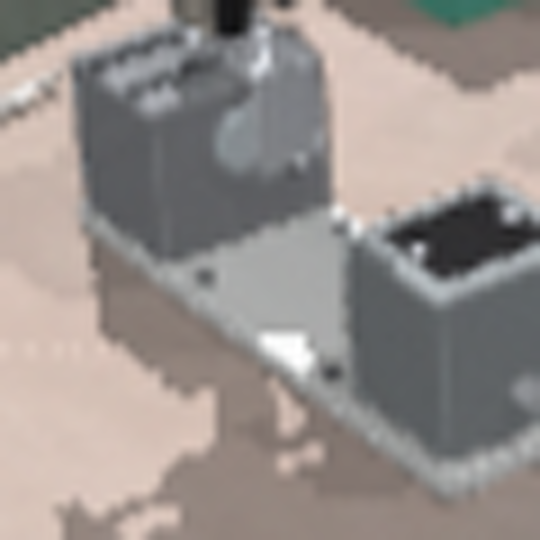

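```bash
python3 - <<'E'
from h import *
c=pickle.load(open("c0.pkl","rb"))["scene"]
for x in(-.04,-.01,0,.01,.016,.032,.04):
  for y,z in ((.06,.08),(.058,.055),(.06,.01)):
    u=proj(c,ph(x,y,z)); print(x,y,z,u.round(1),((u-[165,160]+.5)*9).round())
E
```

```text
-0.04 0.06 0.08 [180.8 172.5] [147. 117.]
-0.04 0.058 0.055 [181.8 179.1] [156. 176.]
-0.04 0.06 0.01 [182.7 190.1] [163. 275.]
-0.01 0.06 0.08 [188.3 169.8] [214.  93.]
-0.01 0.058 0.055 [189.2 176.3] [222. 152.]
-0.01 0.06 0.01 [189.9 187.2] [229. 250.]
0 0.06 0.08 [190.8 168.9] [236.  85.]
0 0.058 0.055 [191.6 175.4] [244. 143.]
0 0.06 0.01 [192.3 186.3] [250. 241.]
0.01 0.06 0.08 [193.2 168. ] [258.  77.]
0.01 0.058 0.055 [194.1 174.5] [266. 135.]
0.01 0.06 0.01 [194.7 185.4] [272. 233.]
0.016 0.06 0.08 [194.6 167.5] [271.  72.]
0.016 0.058 0.055 [195.5 174. ] [279. 130.]
0.016 0.06 0.01 [196.1 184.8] [285. 228.]
0.032 0.06 0.08 [198.5 166.1] [306.  59.]
0.032 0.058 0.055 [199.3 172.6] [313. 117.]
0.032 0.06 0.01 [199.9 183.4] [318. 215.]
0.04 0.06 0.08 [200.4 165.4] [323.  53.]
0.04 0.058 0.055 [201.2 171.8] [330. 111.]
0.04 0.06 0.01 [201.7 182.6] [335. 208.]
```

```bash
python3 - <<'E'
from h import *
from workcell import bot
def st(tag):
    F=np.array(bot.current_contact_force()); p=np.array(bot.current_ee_pos())
    print(tag,"Fx",(F[:2]@XH).round(2),"Fy",(F[:2]@YH).round(2),"Fz",F[2].round(2),"x",((p[:2]-CTR)@XH).round(4),"z",p[2].round(4),"op",round(bot.current_opening()*92,1)); return F[:2]@XH
bot.line_to(ph(.0172,.090,.093),max_speed=.05)
bot.set_gripper(0,25); st("grip")
for x in (.019,.021,.023,.025,.027):
    bot.line_to(ph(x,.090,.093),max_speed=.03)
    if st(x)<-25: break
print(bot.current_clock())
c=bot.read_camera("scene"); cv2.imwrite("pics/s4.png",cv2.resize(c["pixels"][160:220,165:225],None,fx=9,fy=9,interpolation=cv2.INTER_CUBIC))
E
```

```text
grip Fx -1.97 Fy 0.29 Fz 1.17 x 0.0169 z 0.093 op 13.8
0.019 Fx -7.88 Fy -1.85 Fz 5.96 x 0.017 z 0.093 op 13.4
0.021 Fx -13.33 Fy -2.14 Fz 9.64 x 0.0171 z 0.093 op 13.5
0.023 Fx -20.0 Fy -2.93 Fz 13.61 x 0.0172 z 0.0929 op 13.9
0.025 Fx -26.34 Fy -4.13 Fz 18.15 x 0.0172 z 0.0928 op 13.4
9.3167
```

View pics/s4.png

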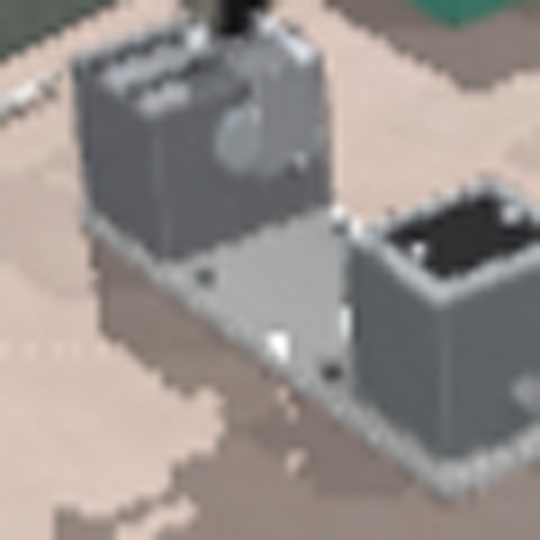

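```bash
python3 - <<'E'
import cv2,numpy as np
s=cv2.imread("pics/scene0.png")
a=cv2.resize(s[160:200,175:215],None,fx=12,fy=12,interpolation=cv2.INTER_CUBIC)
cv2.imwrite("pics/s0z.png",np.clip(a*1.5,0,255).astype(np.uint8))
E
```

```text
(no output)
```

View pics/s0z.png

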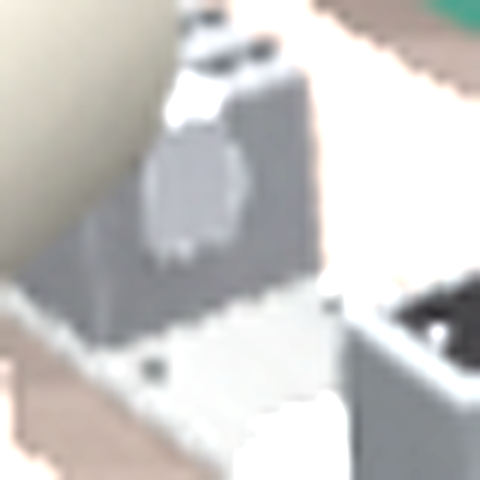

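The slide is against a rigid stop and won't move at 26 N. Before trusting that, I'll release, back off and look at the lamp face with a tilted wrist view.

```bash
python3 - <<'E'
from h import *
from workcell import bot
bot.set_gripper(.3,12)
q=bot.current_joints()
bot.line_to(ph(.0172,.090,.20),max_speed=.25)
a=np.radians(24)
ex=-np.r_[XH,0]; ey=np.r_[YH*np.cos(a),np.sin(a)]; ez=np.r_[YH*np.sin(a),-np.cos(a)]
rv=Ro.from_matrix(np.c_[ex,ey,ez]).as_rotvec()
c=bot.read_camera("wrist"); cv2.imwrite("pics/w5.png",c["pixels"]); pickle.dump(c,open("w5.pkl","wb"))
print(np.linalg.det(np.c_[ex,ey,ez]),bot.inverse_kinematics(ph(0,-.011,.20),rv))
bot.goto(ph(0,-.011,.20),rv)
c=bot.read_camera("wrist"); cv2.imwrite("pics/w6.png",c["pixels"]); pickle.dump(c,open("w6.pkl","wb"))
c=bot.read_camera("scene"); cv2.imwrite("pics/s6.png",c["pixels"])
print(bot.current_clock())
E
```

```text
0.9999999999999999 NoneTraceback (most recent call last):
  File "<stdin>", line 11, in <module>
workcell.MotionError: the arm cannot take that pose within its joint ranges
```

View pics/w5.png

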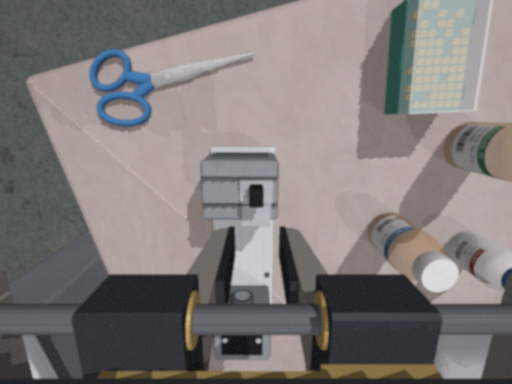

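```bash
python3 - <<'E'
from h import *
from workcell import bot
best=None
for dy in (0,.35,-.35,.6):
  for deg in (0,8,15,20):
    a=np.radians(deg); yw=YAW+dy
    xh=np.array([np.cos(yw),np.sin(yw)]);yh=np.array([-np.sin(yw),np.cos(yw)])
    R=np.c_[-np.r_[xh,0],np.r_[yh*np.cos(a),np.sin(a)],np.r_[yh*np.sin(a),-np.cos(a)]]
    # camera axis in world, place cam so that lens seen 20deg above axis
    cam=np.array([-.0,-.0766,-.1696]); th=np.radians(deg+15.8+20); 
    lens=ph(0,.056,.055); D=.33
    C=lens-D*np.r_[yh*np.sin(th),-np.cos(th)]
    T=C-R@cam
    q=bot.inverse_kinematics(T,Ro.from_matrix(R).as_rotvec())
    print(dy,deg,T.round(3),None if q is None else np.round(q,2))
E
```

```text
0 0 [0.514 0.142 0.153] [ 0.04  0.11  1.78 -0.    1.26 -2.86]
0 8 [0.511 0.129 0.136] None
0 15 [0.509 0.121 0.12 ] None
0 20 [0.507 0.116 0.107] [-0.23  0.06  1.97  0.39  1.14  2.98]
0.35 0 [0.554 0.139 0.153] None
0.35 8 [0.555 0.126 0.136] [-0.07  0.21  1.7   0.14  1.25  2.92]
0.35 15 [0.556 0.118 0.12 ] [-0.15  0.24  1.72  0.27  1.26  2.79]
0.35 20 [0.557 0.113 0.107] [-0.21  0.27  1.73  0.35  1.27  2.7 ]
-0.35 0 [0.477 0.158 0.153] [ 0.08  0.03  1.86 -0.    1.25 -2.47]
-0.35 8 [0.47  0.148 0.136] [-0.02 -0.07  2.    0.13  1.14 -2.62]
-0.35 15 [0.465 0.14  0.12 ] [-0.12 -0.13  2.11  0.27  1.06 -2.79]
-0.35 20 [0.462 0.136 0.107] [-0.19 -0.16  2.18  0.38  1.01 -2.92]
0.6 0 [0.582 0.146 0.153] [ 0.04  0.27  1.59 -0.    1.28  2.83]
0.6 8 [0.587 0.134 0.136] [-0.05  0.32  1.58  0.13  1.31  2.7 ]
0.6 15 [0.59  0.125 0.12 ] [-0.12  0.37  1.56  0.24  1.34  2.6 ]
0.6 20 [0.592 0.121 0.107] [-0.16  0.42  1.54  0.31  1.37  2.53]
```

```bash
python3 - <<'E'
from h import *
from workcell import bot
yw=YAW-.35
bot.goto((.477,.158,.165),down(yw+np.pi))
c=bot.read_camera("wrist"); cv2.imwrite("pics/w6.png",c["pixels"]); pickle.dump(c,open("w6.pkl","wb"))
u=proj(c,ph(0,.058,.055)).astype(int);print(u,bot.current_clock())
a=cv2.resize(c["pixels"][max(0,u[1]-60):u[1]+60,u[0]-70:u[0]+70],None,fx=5,fy=5,interpolation=cv2.INTER_CUBIC)
cv2.imwrite("pics/w6z.png",np.clip(a*1.2,0,255))
E
```

```text
[257 297] 12.975[ WARN:0@4.559] global loadsave.cpp:1063 imwrite_ Unsupported depth image for selected encoder is fallbacked to CV_8U.
```

View pics/w6z.png

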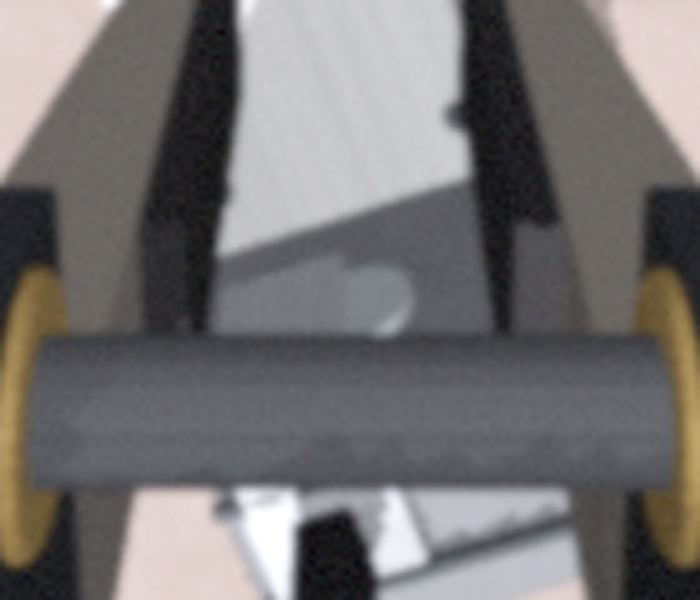

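In this view +x is to the left. The blade edge at zoom (345,295) cuts the lens through its middle (lens right edge at 415), so the shutter is still half shut. I need to see what's blocking it.

```bash
python3 - <<'E'
from h import *
c=pickle.load(open("w5.pkl","rb")); a=c["pixels"][140:240,190:300]
cv2.imwrite("pics/w5z.png",np.clip(cv2.resize(a,None,fx=6,fy=6,interpolation=cv2.INTER_CUBIC).astype(float)*1.2,0,255).astype(np.uint8))
a=cv2.imread("pics/w3.png")
f=lambda x,y,ox,oy,s:((x+.5)/s-.5+ox,(y+.5)/s-.5+oy)
t=pickle.load(open("c0.pkl","rb"))["scene"]
E
```

```text
(no output)
```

View pics/w5z.png

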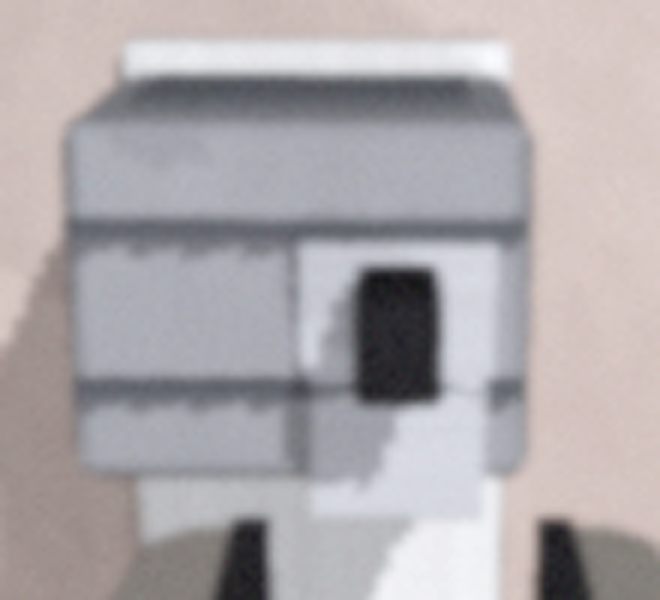

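Nothing visible blocks the slide. Measuring the total travel between stops will settle it: 32 mm in total would mean this is the open stop.

```bash
python3 - <<'E'
from h import *
from workcell import bot
def st(tag):
    F=np.array(bot.current_contact_force()); p=np.array(bot.current_ee_pos())
    print(tag,"Fx",(F[:2]@XH).round(2),"Fz",F[2].round(2),"x",((p[:2]-CTR)@XH).round(4),"op",round(bot.current_opening()*92,1)); return F[:2]@XH
bot.goto(ph(.0172,.090,.15),down(YAW))
bot.line_to(ph(.0172,.090,.095),max_speed=.15)
bot.set_gripper(0,15); st("grip")
for x in (-.005,-.010,-.0135,-.017,-.020):
    bot.line_to(ph(x,.090,.095),max_speed=.06)
    if st(x)>8: break
print(bot.current_clock())
E
```

```text
grip Fx -5.13 Fz 6.47 x 0.017 op 13.9
-0.005 Fx -1.05 Fz 8.56 x -0.0055 op 14.1
-0.01 Fx 0.14 Fz 7.73 x -0.0103 op 13.7
-0.0135 Fx -0.65 Fz 7.39 x -0.0136 op 13.7
-0.017 Fx 5.54 Fz 2.33 x -0.0152 op 13.7
-0.02 Fx 16.18 Fz -2.91 x -0.0154 op 14.0
17.8833
```

The total travel is 32.5 mm (−15.4 to +17.1). So the +17 stop is the 32 mm fully open position, and the shutter had started partly open. I'll push back to that stop and then fetch the cuvette.

```bash
python3 - <<'E'
from h import *
from workcell import bot
def st(tag):
    F=np.array(bot.current_contact_force()); p=np.array(bot.current_ee_pos())
    print(tag,"Fx",(F[:2]@XH).round(2),"Fz",F[2].round(2),"x",((p[:2]-CTR)@XH).round(4),"op",round(bot.current_opening()*92,1)); return F[:2]@XH
bot.line_to(ph(.0185,.090,.095),max_speed=.06); st("a")
bot.line_to(ph(.0210,.090,.095),max_speed=.06); st("b")
bot.line_to(ph(.0172,.090,.095),max_speed=.06); st("relax")
bot.set_gripper(.3); 
bot.line_to(ph(.0172,.090,.16),max_speed=.2)
c=bot.read_camera("wrist"); cv2.imwrite("pics/w7z.png",cv2.resize(c["pixels"][140:340,160:350],None,fx=3,fy=3))
bot.set_gripper(.6)
r=down(0)
bot.goto((.456,-.217,.17),r)
c=bot.read_camera("wrist"); cv2.imwrite("pics/w8.png",c["pixels"]);pickle.dump(c,open("w8.pkl","wb"))
print(bot.current_clock(),bot.current_ee_pos())
E
```

```text
a Fx -5.71 Fz 9.81 x 0.017 op 14.0
b Fx -12.07 Fz 16.99 x 0.0171 op 13.7
relax Fx -1.16 Fz 9.01 x 0.0165 op 13.6
22.5833 [ 0.45640767 -0.21640923  0.17001809]
```

View pics/w7z.png

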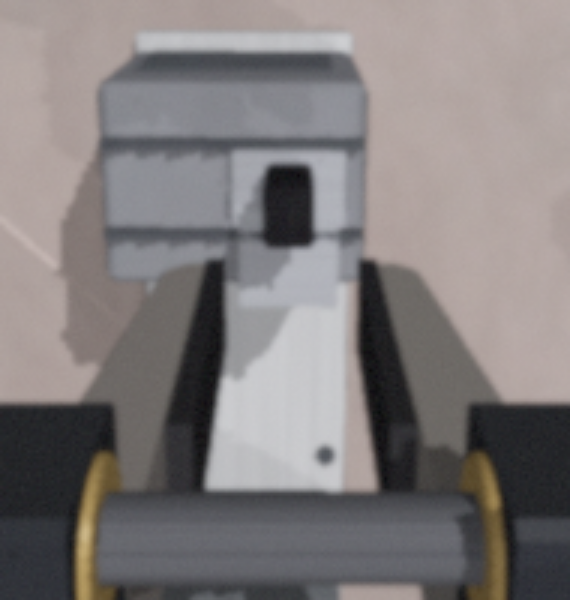

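View pics/w8.png

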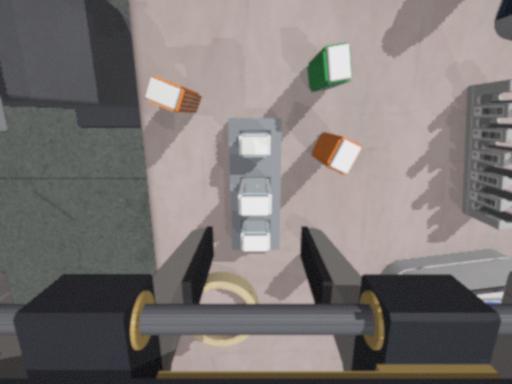

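Still, the tab is at the right end at (288,205). In the rack view the tall stopper is at (256,203). Next I'll measure it and grasp.

```bash
python3 - <<'E'
from h import *
from workcell import bot
c=pickle.load(open("w8.pkl","rb"))
x0,y0=232,120; im=c["pixels"][120:255,x0:282]
n,l,s,ce=cv2.connectedComponentsWithStats((im.min(2)>225).astype(np.uint8))
for i in range(1,n):
    if s[i,4]>30:
        u=ce[i]+[x0,y0]; print(s[i],u.round(1),[ray(c,*u,z)[:2].round(4) for z in(.064,.094)])
gx,gy=.456,-.217
bot.set_gripper(.55,15)
bot.line_to((gx,gy,.044),max_speed=.15)
F=np.array(bot.current_contact_force());print("down",F.round(2),bot.current_ee_pos())
bot.set_gripper(0,15)
print("grip",np.round(bot.current_contact_force(),2),bot.current_ee_pos(),bot.current_opening()*92,bot.current_clock())
c=bot.read_camera("wrist"); cv2.imwrite("pics/w9.png",c["pixels"])
E
```

```text
[ 22  18  14  15 138] [259.7 146.7] [array([ 0.4591, -0.1684]), array([ 0.4588, -0.1653])]
[ 10  78  27  16 405] [255.1 205.4] [array([ 0.4547, -0.2264]), array([ 0.4548, -0.217 ])]
[ 13 117  23  13 294] [255.9 242.9] [array([ 0.4555, -0.2671]), array([ 0.4555, -0.2533])]
down [0.66 0.52 0.2 ] [ 0.45672794 -0.21756174  0.04494936]
grip [-2.45 -0.15  2.8 ] [ 0.45567388 -0.21707533  0.04418094] 29.801290005729914 24.3167
```

View pics/w9.png

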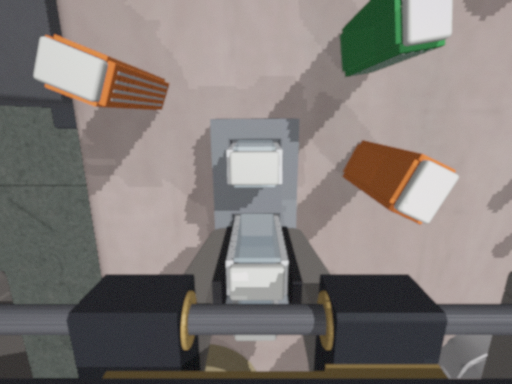

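Gripped at 29.8 mm on the ribbed faces, with the cuvette centred between the fingers at (258,275). Now lift and carry.

```bash
python3 - <<'E'
from h import *
from workcell import bot
bot.line_to((.456,-.217,.185),max_speed=.15)
print(bot.current_opening()*92,np.round(bot.current_contact_force(),2))
bot.goto(ph(.0006,0,.185),down(YAW))
bot.line_to(ph(.0006,0,.115),max_speed=.1)
print(bot.current_opening()*92,bot.current_clock(),bot.current_ee_pos(),ph(.0006,0,.115))
for n in("wrist","scene","top"):
    c=bot.read_camera(n); cv2.imwrite(f"pics/x_{n}.png",c["pixels"]);pickle.dump(c,open(f"x_{n}.pkl","wb"))
c=pickle.load(open("x_scene.pkl","rb"));cv2.imwrite("pics/x_scz.png",cv2.resize(c["pixels"][120:280,150:340],None,fx=4,fy=4,interpolation=cv2.INTER_CUBIC)[:600,:800])
E
```

```text
30.016011692149007 [-0.5  -0.75 -0.25]
29.674844822939498 27.8667 [0.52935795 0.20019776 0.11569477] [0.52878237 0.20015563 0.115     ]
```

View pics/x_wrist.png

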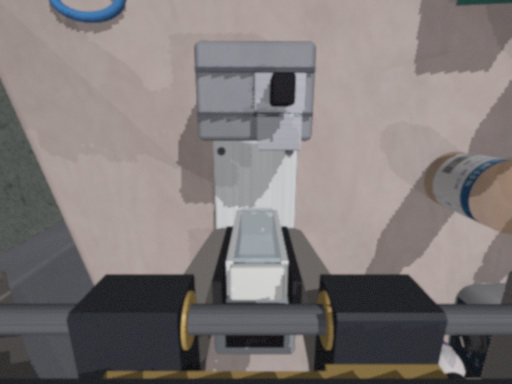

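View pics/x_scz.png

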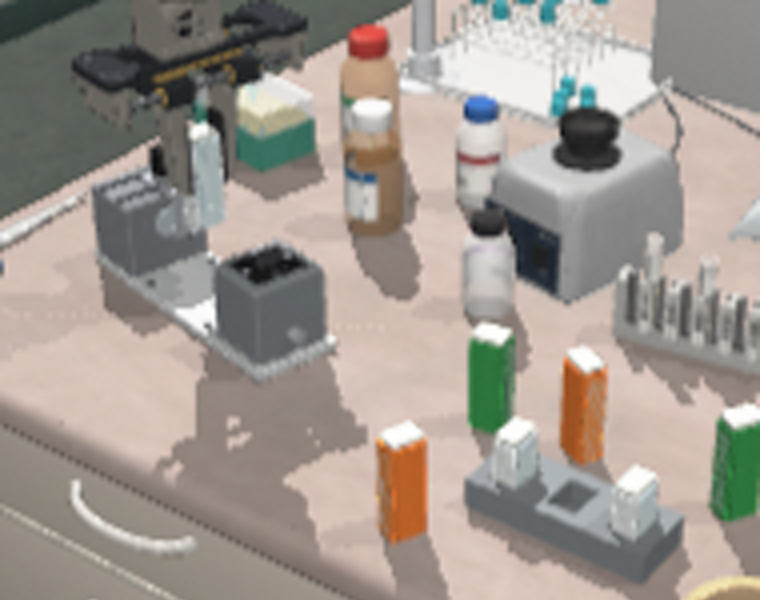

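View pics/x_top.png

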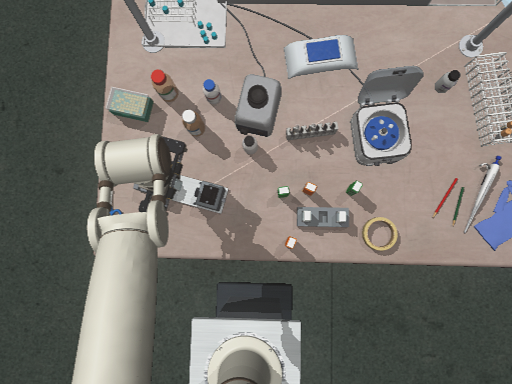

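The rack now has an empty middle slot and both short cuvettes are still in place; the tall one is held over the gap. I'll check the lateral centring in the wrist picture by measuring lamp and base edges against the cuvette.

```bash
python3 - <<'E'
from h import *
c=pickle.load(open("x_wrist.pkl","rb")); g=cv2.GaussianBlur(c["pixels"].astype(np.float32).mean(2),(0,0),.8)
tcp=np.array([.5291,.2001])
def edge(v,a,b):
    d=np.diff(g[v,a:b]); i=np.argmax(abs(d)); k=slice(max(i-2,0),i+3); w=abs(d[k]); return a+.5+(np.arange(len(d))[k]*w).sum()/w.sum()
def rep(n,vs,L,R,z):
    m=[]
    for v in vs:
        l,r=edge(v,*L),edge(v,*R); X=(ray(c,l,v,z)+ray(c,r,v,z))[:2]/2; m.append([l,r,(X-tcp)@XH*1e3,1e3*np.linalg.norm(ray(c,l,v,z)-ray(c,r,v,z)),(X-tcp)@YH*1e3])
    print(n,np.median(m,0).round(2))
rep("lamp top",range(52,68),(188,204),(306,322),.08)
rep("lamp top f",range(118,132),(188,206),(306,322),.08)
rep("base",range(165,200),(206,222),(288,304),.01)
rep("stopper",range(275,298),(222,240),(278,296),.165)
E
```

```text
lamp top [193.59 315.68  -1.08  79.26 111.64]
lamp top f [199.82 312.17  -0.38  77.41  70.59]
base [214.5  295.3   -1.57  78.76  14.23]
stopper [ 2.2587e+02  2.8738e+02  3.0000e-02  2.9230e+01 -1.3800e+00]
```

```bash
python3 - <<'E'
from h import *
from workcell import bot
bot.line_to(ph(0,.0005,.0692),max_speed=.06)
bot.hold(.4)
p=np.array(bot.current_ee_pos());print(((p[:2]-CTR)@XH).round(4),((p[:2]-CTR)@YH).round(4),p[2],bot.current_opening()*92,np.round(bot.current_contact_force(),2),bot.current_clock(),down(YAW),bot.current_tool_rot())
for n in("wrist","scene"):
    c=bot.read_camera(n); cv2.imwrite(f"pics/y_{n}.png",c["pixels"]);pickle.dump(c,open(f"y_{n}.pkl","wb"))
c=pickle.load(open("y_scene.pkl","rb"));cv2.imwrite("pics/y_scz.png",cv2.resize(c["pixels"][130:220,155:255],None,fx=6,fy=6,interpolation=cv2.INTER_CUBIC))
for q in ((0,0,.033),(0,0,.113),(.015,-.011,.033),(-.015,-.011,.033),(0,0,.055)): print(q,((proj(c,ph(*q))-[155,130]+.5)*6).round())
E
```

```text
0.0001 0.0005 0.06934581250196371 29.89472586760893 [ 0.4   0.1  -0.33] 29.3333 [ 3.11843268 -0.38076507  0.        ] [-3.11835505e+00  3.80749459e-01 -3.78497437e-04]
(0, 0, 0.033) [281. 347.]
(0, 0, 0.113) [271. 224.]
(0.015, -0.011, 0.033) [314. 346.]
(-0.015, -0.011, 0.033) [270. 364.]
(0, 0, 0.055) [278. 314.]
```

View pics/y_wrist.png

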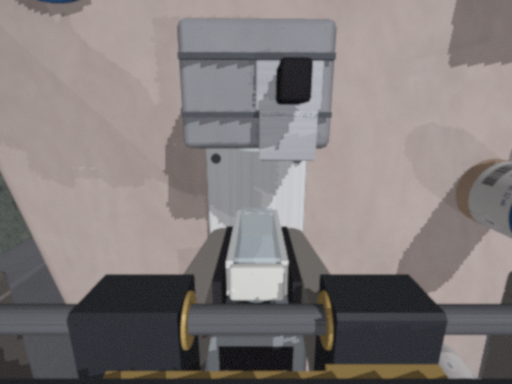

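View pics/y_scz.png

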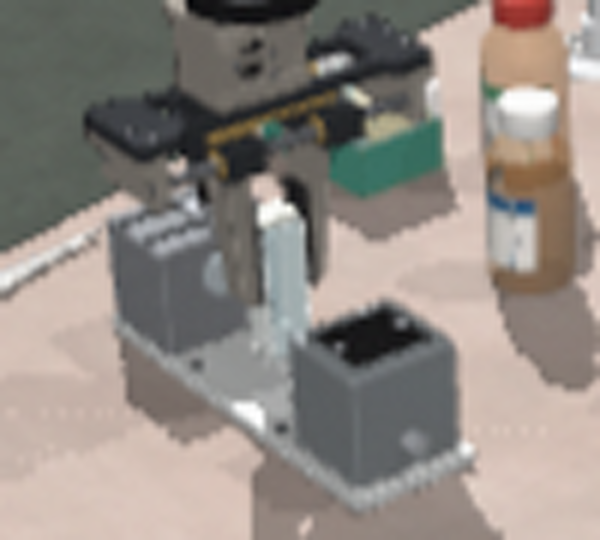

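The cuvette is held still and upright between the housings. In the wrist view the lamp centre is at u≈256.5, the base at 256 and the stopper at 257.5, so it is centred to within about 1 mm. The tab is still about 16.7 mm to the +x side, which is the open stop. Handing in.

```bash
python3 - <<'E'
from workcell import bot
print(bot.current_clock(),bot.current_opening()*92)
bot.job_done()
E
```

```text
29.4333 29.700363255818857
the job is handed in; nothing more can be done
```

I slid the shutter to its open stop and lifted the tall cuvette out of the middle slot by its frosted faces. It was held upright in the beam at hand-in, at 29.4 s.

**Final checks**
- **Position:** the cuvette is within about 0.5 mm of where I measured the beam middle along the light path. Side to side it is within about 1 mm in the last wrist view. Its eye point is at about 55 mm by arm readout.
- **Hold:** the contact force is near zero, so it touches neither housing. The jaws read 29.7–29.9 mm on the 30 mm body.
- **Surroundings:** in the pictures taken during the carry, both short cuvettes were in the rack and nothing nearby had moved.

**Disagreements and doubts**
- **Shutter:** the slide hit a rigid stop after only 24 mm, and the lens still looked about half covered there. To check, I pushed it back to the closed stop and measured 32.5 mm of total travel. I took that as the 32 mm open position, so it must have started partly open.
- **Shutter release:** the tab may have slipped back up to 0.6 mm when I let go. The last picture still put it at the open stop, but the lens's half-covered look was never explained.
- **Photometer position:** the top camera put it 2–3 mm off from the wrist camera across the beam. I trusted the wrist view, since it showed the cuvette and photometer together.

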